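Load the smaller forged hook into the welding fixture

TASK

Pick up the smaller of the two forged hooks by its round bow and set it down in the blue welding fixture, its foot lying flat on the plate between the steel locating strips, either way round, and let go. Set it down, do not drop it, and leave the larger hook standing where it is.

Things in the scene. Friction and masses are not known exactly. Their poses are not given: they have to be found in the camera images.
- hook_small: The smaller hook: dark grey forged C-shaped hook standing on a short stem on a rust-brown foot bar 28 (x) x 100 (y) x 10 mm; 100 mm tall, 0.25 to 0.5 kg. Origin: centre of the foot's underside; z up, y along the foot. The bow lies in the y-z plane, 18 mm thick along x; its top spans z = 80 to 100 mm over y = -20 to 20 mm, open below it down to z = 55 mm: pinch it there across x.
- small_bow (a point): Grip point on the smaller hook: middle of the top of its bow, 88 mm above the underside of the foot, straight above the hook's origin; same axes as the hook.
- hook_large: The larger hook, of the same kind and colour: foot 32 (x) x 130 (y) x 12 mm, 133 mm tall, bow 18 mm thick. Origin: centre of the foot's underside, z up, y along the foot. It stays where it is.
- fixture: The welding fixture, fixed to the bench: a blue plate 84 (x) x 152 (y) x 8 mm with bright steel locating strips 12 mm high on all four sides (tops at z = 20 mm) round an open pocket 54 (x) x 126 (y) mm. Origin: centre of the plate's underside, z up, y along the pocket.
- seat (a point): Middle of the pocket's floor, 8 mm above the bench, straight above the fixture's origin; same axes as the fixture. The smaller hook's origin belongs here, its y along the pocket (either way round).

How it is judged:
On the way:
1. the smaller hook is lifted at least 50 mm, held by its bow (the gripper's tool point within 45 mm of the middle of the bow's top) (height (world z) of hook_small above 0.05 m and distance between the grasp point and small_bow below 0.045 m and contact force between the fingers and hook_small above 0.5 N), for 0.2 s.
At the end, for the whole second after the job is handed in: The smaller hook stands at rest in the pocket: foot flat on the plate (within 4 mm, upright within 6 degrees), centre within 15 mm of the pocket's middle in x and y, in line with it within 16 degrees, either way round. The larger hook stands upright within 30 mm of where it was (x of hook_small in the frame of seat between -0.015 and 0.015 m and y of hook_small in the frame of seat between -0.015 and 0.015 m and z of hook_small in the frame of seat between -0.004 and 0.004 m and angle between each of hook_small, hook_large's own z axis and vertical below 0.1 rad and angle between the y axis of hook_small and the y axis of fixture, either way round below 0.28 rad and linear speed of hook_small below 0.02 m/s and distance of hook_large from where it was at the start of the episode below 0.03 m); the robot touches nothing.
It fails at once if the smaller hook is let go more than 25 mm above the fixture's plate (z of hook_small in the frame of seat above 0.025 m and horizontal distance between hook_small and seat below 0.06 m and contact force between the fingers and hook_small below 0.05 N).
It fails at once if the larger hook is pushed more than 30 mm or tipped over (distance of hook_large from where it was at the start of the episode above 0.03 m or angle between hook_large's own z axis and vertical above 0.4 rad).
It also fails if it takes over 40 s, if anything falls off the work surface, if the arm or the gripper's body presses on something with over 40 N, if the wrist force passes 120 N, or if a joint passes its speed limit or range.

ROBOT

A 6-joint arm with a two-finger parallel gripper is mounted at the origin on a cart in front of the work surface, level with it; the furniture and walls round the work are solid. World frame = base frame: x ahead of the robot, y to its left, z up, the work surface at z = 0. Lengths are in m, angles in rad, forces in N, time in s.
With the tool pointing down it reaches from about 0.35 to 0.875 m from the base axis. Payload 4.2 kg.
Tool frame: the origin (TCP) lies between the finger pads, 19 mm behind the fingertips; this is the grasp point; z points along the fingers, y is the line along which they close (so a half turn about z gives the same grasp; the last joint's range is limited). The gripper opens to 87 mm and grips with 3 to 60 N. Pads are 19 mm wide; open, the fingers measure 117 mm over their backs; the gripper's body (75 mm by 190 mm) begins 51 mm behind the grasp point.
Start: joints at [-0.957, 0.385, 0.008, 0, -1.194, -0.259], TCP at [0.217, -0.586, 0.241] pointing down, gripper open.
Joint ranges: [-3.14, 3.14], [-1.21, 2.06], [-1.07, 1.41], [-3.16, 2.05], [-2.99, -0.16], [-3.1, 3.1]. Speed limits (rad/s): [2.79, 2.79, 3.14, 3.14, 3.14, 3.14].

INTERFACE

Orientations are given as a rotation vector (axis times angle).
In Python, from rig import get_obs, get_image, camera_info, finish_job, look_for, spot_point gives the robot as it stands. The module is installed in compiled form; this text tells all that it offers.
- The arm moves only by the tool play_rows, never from a script. Its argument "motion" is a list that holds one entry, the list of rows, each a list of 5 numbers: the gripper's target within -1 to 1 (shut at 1, half-way at 0, fully open at -1), then the shift along the tool's x, y, z as a fraction of full scale, then the turn about the tool's z as a fraction of full scale. A call has 1 to 20 rows; each row is the pose to reach, as a shift and turn from the pose commanded when the call began, along the tool's axes at that moment, turning the shorter way round; what a row does not reach only later rows make up. Full scale, the value 1, is 120 mm for a shift and 180 degrees for a turn. A row lasts 1/10 s, in which the tool goes at most 50 mm and 8.59 degrees, less where a joint would pass 70% of its speed; a pose out of reach is approached as far as the arm can. A call with a number of a shift or a turn outside -1 to 1 is refused whole. A call with a gripper value outside its range is refused whole. The fingers move at their own pace and stop on an object; "newtons" is the grip in N (left out, the last holds). Time passes only in rows, so rows that repeat a pose let the fingers close. It gives the time, the measured TCP pose, the force, the opening and the grip force at its end, in the units of the state.
- get_obs(): the state, without advancing time (a new reading comes with each control period).
- get_image(name): name is "scene" or "top" or "wrist"; returns (picture, depth): 384x512x3 uint8, red, green, blue; 384x512 float32, m along the optical axis (not along the pixel's ray), 0 where there is no reading.
- camera_info(name): a dict with "fov_y" (degrees; the focal length in pixels is half the picture's height over the tangent of half this angle, whatever the lens; pixels are square), "cx", "cy" (the principal point, pixels), "T" (4x4, takes a point from camera to world coordinates). Camera axes: x right, y up, looking along -z (the intrinsics and any distortion apply to the point x, -y, -z); pixel columns grow to the right and rows downward; lengths in m; the calibration is good to about 2 mm. A picture is of the moment at which its call begins: read the wrist's pose just before it. camera_info takes no time and is no camera call; for the wrist camera it gives the pose at the moment of the call.
- finish_job(): hands the job in; it is judged then, once.
Trained networks look in the newest picture that a camera, given by its name, has taken for a name from the list of things; names that differ only in an ending like _2 or _b are one class to them, and where a whole thing is asked for, a point or a joint stands for the part that bears it (a point fixed in the world has none). Each returns a list of dicts, best first, with "p" (0 to 1); they miss things now and then, are a little off and sometimes report something else, mostly with a low value. They report only what shows in the picture. A call takes as long as a camera call.
- look_for(camera, target): "uv" ([column, row] in pixels, amid what is visible of it).
- spot_point(camera, target): "uv" ([column, row] in pixels: a listed point, or the origin of a listed thing).
The state is a dict: "t": time; "q": joint angles; "qd": joint speeds; "tau": joint torques, N m; "eef_pos": TCP position; "ee_rot": TCP orientation; "ft_force": force on the tool from outside, world axes, zero at the start; "ft_torque": the same for the moment, N m; "width": finger opening in m; "finger_force": force on a finger pad.
Only numpy, scipy, OpenCV 4.12 (cv2) and the standard library are available. Lean on these libraries where they do the work, as an engineer would, in place of code of your own. Each camera call takes 0.05 s, during which the arm holds its last target. There are 200 camera calls.

## Working session

There is one attempt and no reset: what is moved stays moved. The work goes in short steps, Python scripts to look and compute and a tool call to move; the robot and the scene stay as the last step left them, time stands still between calls to the robot, and variables do not carry over. Pictures are saved under pics/ and viewed, at most 10 in all, crops included, and the job is handed in when it is done.

Besides the shell and the picture viewer there is one more tool, called after "Emit:" in YAML: its name, and indented under it one key for each argument. play_rows: Moves the arm, as the interface text tells. Its arguments: {"type":"object","properties":{"motion":{"type":"array"},"newtons":{"type":"number"}},"required":["motion"]}

```bash
mkdir -p pics
cat > h.py <<'E'
import numpy as np, cv2
from rig import *
def cloud(d,ci):
    H,W=d.shape; f=H/2/np.tan(np.radians(ci['fov_y'])/2)
    v,u=np.mgrid[:H,:W]
    P=np.stack([(u-ci['cx'])/f*d,-(v-ci['cy'])/f*d,-d],-1)
    return P@ci['T'][:3,:3].T+ci['T'][:3,3]
def at(P,d,uv,r=2):
    u,v=map(int,map(round,uv)); p=P[max(v-r,0):v+r+1,max(u-r,0):u+r+1]; m=d[max(v-r,0):v+r+1,max(u-r,0):u+r+1]>0
    return np.median(p[m],0).round(3) if m.any() else None
E
python3 - <<'E'
from h import *
ims=[]
for c in ["scene","top"]:
    ci=camera_info(c); ci['T']=np.array(ci['T']); im,d=get_image(c); P=cloud(d,ci); ims.append(im)
    np.savez(c,im=im,d=d,P=P); print(c,{k:v for k,v in ci.items() if k!='T'},ci['T'][:3].round(2).tolist())
    for n in ["hook_small","hook_large","fixture"]:
        for r in look_for(c,n)[:2]: print('L',n,r,at(P,d,r['uv']))
    for n in ["hook_small","small_bow","hook_large","fixture","seat"]:
        for r in spot_point(c,n)[:2]: print('S',n,r,at(P,d,r['uv']))
for i,n in zip(ims,["a_scene","a_top"]): cv2.imwrite(f"pics/{n}.png",i[...,::-1])
o=get_obs(); print(o['t'],o['eef_pos'],o['ee_rot'],o['width'])
E
```

```text
scene {'fov_y': 48.73609744986327, 'cx': 256.15880495159666, 'cy': 197.40630255809543} [[-0.51, 0.44, -0.74, -0.29], [-0.86, -0.25, 0.45, 0.51], [0.01, 0.86, 0.51, 0.6]]
L hook_small {'uv': [227.9, 222.8], 'p': 0.72} [0.44  0.15  0.057]
L hook_large {'uv': [159.6, 241.0], 'p': 0.75} [0.471 0.302 0.043]
L fixture {'uv': [335.9, 197.9], 'p': 0.7} [ 0.458 -0.192  0.015]
S hook_small {'uv': [225.6, 233.2], 'p': 0.74} [0.47  0.141 0.008]
S small_bow {'uv': [224.2, 204.8], 'p': 0.95} [0.466 0.144 0.09 ]
S hook_large {'uv': [160.7, 258.2], 'p': 0.83} [0.455 0.31  0.009]
S fixture {'uv': [331.6, 196.2], 'p': 0.83} [ 0.471 -0.189  0.015]
S fixture {'uv': [226.1, 234.2], 'p': 0.36} [0.468 0.141 0.007]
S seat {'uv': [335.8, 193.3], 'p': 0.74} [ 0.491 -0.223  0.005]
top {'fov_y': 53.50263253549423, 'cx': 258.2835292686414, 'cy': 187.00201244094058} [[0.0, 0.99, -0.12, 0.37], [-1.0, 0.0, -0.0, 0.05], [-0.0, 0.12, 0.99, 1.06]]
L hook_small {'uv': [226.9, 198.4], 'p': 0.58} [0.462 0.132 0.092]
L hook_large {'uv': [165.3, 196.1], 'p': 0.76} [0.469 0.302 0.045]
L fixture {'uv': [353.1, 194.7], 'p': 0.79} [ 0.478 -0.214  0.009]
S hook_small {'uv': [226.8, 195.6], 'p': 0.83} [0.468 0.131 0.098]
S small_bow {'uv': [226.4, 189.7], 'p': 0.73} [0.48  0.132 0.1  ]
S hook_large {'uv': [169.0, 198.1], 'p': 0.67} [0.467 0.294 0.012]
S fixture {'uv': [353.7, 195.3], 'p': 0.79} [ 0.478 -0.216  0.009]
S fixture {'uv': [351.4, 187.8], 'p': 0.42} [ 0.497 -0.208  0.007]
S seat {'uv': [354.8, 189.7], 'p': 0.66} [ 0.492 -0.219  0.008]
0.9 [ 0.21713054 -0.58604426  0.24126887] [ 5.54406253e-01 -3.09227893e+00  6.00593150e-05] 0.08674486863870336
```

View pics/a_top.png

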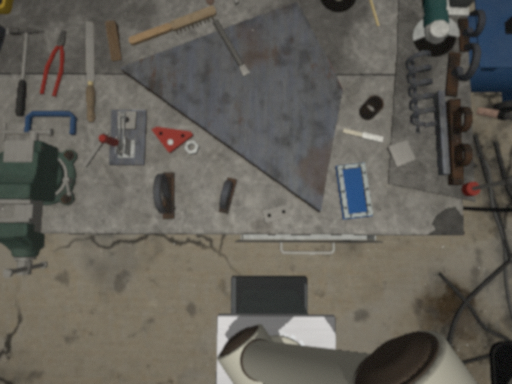

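View pics/a_scene.png

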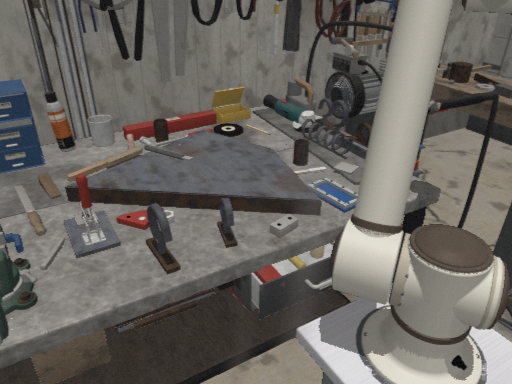

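Run:
```python
from h import *
from scipy.spatial.transform import Rotation as R
print(R.from_rotvec(get_obs()['ee_rot']).as_matrix().round(3))
def rect(Q): 
    (c,s,a)=cv2.minAreaRect((Q*1000).astype(np.float32)); b=cv2.boxPoints((c,s,a)); e=[b[1]-b[0],b[2]-b[1]]; e=max(e,key=np.linalg.norm)
    return np.round(c),np.round(s),'long axis deg',np.degrees(np.arctan2(e[1],e[0]))%180
for c in ["top","scene"]:
    z=np.load(c+'.npz'); P=z['P'];d=z['d'];hsv=cv2.cvtColor(z['im'],cv2.COLOR_RGB2HSV)
    X,Y,Z=P[...,0],P[...,1],P[...,2]
    n=lambda x,y,r:(np.hypot(X-x,Y-y)<r)&(d>0)
    print(c)
    m=n(.47,.137,.08)&(Z>.08)&(Z<.11); print('bow',m.sum(),rect(P[m][:,:2]),P[m][:,2].max())
    m=n(.47,.137,.075)&(Z>.004)&(Z<.016); print('foot',m.sum(),rect(P[m][:,:2]))
    m=n(.47,.30,.12)&(Z>.11)&(Z<.15); print('Lbow',m.sum(),m.any() and rect(P[m][:,:2]))
    b=n(.485,-.215,.12)&(Z<.03)&(hsv[...,0]>95)&(hsv[...,0]<130)&(hsv[...,1]>120); print('blue',b.sum(),rect(P[b][:,:2]),np.median(P[b],0))
    m=n(.485,-.215,.12)&(Z>.014)&(Z<.03); print('strips',m.sum(),rect(P[m][:,:2]))
```

```text
[[-0.938 -0.347 -0.   ]
 [-0.347  0.938 -0.   ]
 [ 0.    -0.    -1.   ]]
top
bow 178 (array([474., 135.]), array([18., 63.]), 'long axis deg', np.float32(165.00125)) 0.10382365219156764
foot 222 (array([472., 140.]), array([126., 126.]), 'long axis deg', np.float32(25.917717))
Lbow 262 (array([473., 300.]), array([81., 19.]), 'long axis deg', np.float32(1.9153138))
blue 730 (array([ 492., -218.]), array([120.,  48.]), 'long axis deg', np.float32(6.5208044)) [ 0.4918437  -0.21770228  0.00819365]
strips 657 (array([ 478., -219.]), array([159., 181.]), 'long axis deg', np.float32(153.00029))
scene
bow 129 (array([473., 136.]), array([17., 57.]), 'long axis deg', np.float32(166.83147)) 0.0989853329188779
foot 218 (array([474., 136.]), array([ 28., 101.]), 'long axis deg', np.float32(166.5822))
Lbow 219 (array([471., 300.]), array([76., 19.]), 'long axis deg', np.float32(2.1779652))
blue 296 (array([ 483., -210.]), array([142.,  72.]), 'long axis deg', np.float32(6.5633516)) [ 0.48046015 -0.21961774  0.0042627 ]
strips 350 (array([ 487., -179.]), array([149., 156.]), 'long axis deg', np.float32(93.68693))
```

The top picture shows the small hook at about (228,195), the large hook at (164,195) and the fixture at (354,192). The scene picture agrees: small hook at (227,222), large hook at (160,240), fixture at (336,195). Measured poses:

- **Small hook:** (0.474, 0.136), foot axis 166°
- **Fixture:** (0.492, -0.218), axis 6.5°

I'm starting the approach now.

Emit:
play_rows:
  motion:
    - [[-1, -0.25, 0.3, 0, 0], [-1, -0.5, 0.6, 0, 0], [-1, -0.8, 0.95, 0, 0], [-1, -0.82, 0.98, 0, 0], [-1, -0.82, 0.98, 0, 0]]

```text
t: 1.4
eef_pos: [0.2692, -0.4406, 0.2421]
ee_rot: [-0.559, 3.091, -0.002]
ft_force: [-0.9, -0.6, 0.1]
width: 0.0873
finger_force: 0.0
```

Emit:
play_rows:
  motion:
    - [[-1, -0.25, 0.3, 0, 0], [-1, -0.5, 0.6, 0, 0], [-1, -0.8, 0.95, 0, 0], [-1, -0.82, 0.98, 0, 0], [-1, -0.82, 0.98, 0, 0]]

```text
t: 1.9
eef_pos: [0.3208, -0.2971, 0.2417]
ee_rot: [-0.558, 3.091, -0.001]
ft_force: [0.2, -0.7, -0.0]
width: 0.0867
finger_force: 0.0
```

Emit:
play_rows:
  motion:
    - [[-1, -0.25, 0.3, 0, 0], [-1, -0.5, 0.6, 0, 0], [-1, -0.8, 0.95, 0, 0], [-1, -0.82, 0.98, 0, 0], [-1, -0.82, 0.98, 0, 0]]

```text
t: 2.4
eef_pos: [0.3723, -0.1528, 0.2414]
ee_rot: [0.556, -3.092, 0.001]
ft_force: [-0.5, -0.1, -0.4]
width: 0.087
finger_force: 0.0
```

Emit:
play_rows:
  motion:
    - [[-1, -0.25, 0.3, 0, 0], [-1, -0.5, 0.6, 0, 0], [-1, -0.8, 0.95, 0, 0], [-1, -0.82, 0.98, 0, 0], [-1, -0.82, 0.98, 0, 0]]

```text
t: 2.9
eef_pos: [0.4236, -0.0088, 0.2409]
ee_rot: [0.554, -3.091, 0.001]
ft_force: [-0.4, 0.1, 0.3]
width: 0.0873
finger_force: 0.0
```

Emit:
play_rows:
  motion:
    - [[-1, -0.25, 0.3, 0, 0.04], [-1, -0.5, 0.6, 0, 0.08], [-1, -0.8, 0.95, 0, 0.12], [-1, -0.82, 0.98, 0, 0.16], [-1, -0.82, 0.98, 0, 0.19], [-1, -0.82, 0.98, 0, 0.19], [-1, -0.82, 0.98, 0, 0.19]]

```text
t: 3.6
eef_pos: [0.4745, 0.1342, 0.2411]
ee_rot: [-0.381, -3.118, 0.001]
ft_force: [1.1, -0.2, 0.7]
width: 0.0874
finger_force: 0.0
```

```bash
cat > w.py <<'E'
from h import *
from scipy.spatial.transform import Rotation as R
def rect(Q):
    (c,s,a)=cv2.minAreaRect((Q*1000).astype(np.float32)); b=cv2.boxPoints((c,s,a)); e=[b[1]-b[0],b[2]-b[1]]; e=max(e,key=np.linalg.norm)
    return np.round(c,1),np.round(s),'axis',round(float(np.degrees(np.arctan2(e[1],e[0]))%180),1)
def wrist(name):
    ci=camera_info('wrist'); ci['T']=np.array(ci['T']); im,d=get_image('wrist'); cv2.imwrite(f'pics/{name}.png',im[...,::-1])
    return im,d,cloud(d,ci)
E
python3 - <<'E'
from w import *
im,d,P=wrist('w1'); X,Y,Z=np.moveaxis(P,-1,0)
n=(np.hypot(X-.474,Y-.136)<.08)&(d>0)
for a,b in [(.08,.12),(.085,.12),(.003,.018)]:
    m=n&(Z>a)&(Z<b); print(a,m.sum(),m.sum()>5 and (rect(P[m][:,:2]),P[m].mean(0),P[m][:,2].max()))
for t in ['small_bow','hook_small']:
    for r in spot_point('wrist',t)[:2]: print(t,r,at(P,d,r['uv']))
T=np.load('top.npz'); Q=T['P']; print('plate z',at(Q,T['d'],(260,120)))
E
```

```text
0.08 835 ((array([475.8, 135. ]), array([18., 64.]), 'axis', 165.8), array([0.47185003, 0.13579861, 0.09649338]), np.float64(0.10413841384027894))
0.085 781 ((array([476.8, 134.8]), array([18., 61.]), 'axis', 165.7), array([0.47291097, 0.13553509, 0.0974294 ]), np.float64(0.10413841384027894))
0.003 1130 ((array([473.3, 136.1]), array([157., 156.]), 'axis', 8.1), array([0.46285938, 0.13597371, 0.00643477]), np.float64(0.013420632669286225))
small_bow {'uv': [257.8, 180.9], 'p': 0.59} [0.473 0.137 0.102]
hook_small {'uv': [255.6, 171.4], 'p': 0.71} [0.462 0.138 0.099]
plate z [0.679 0.046 0.049]
```

View pics/w1.png

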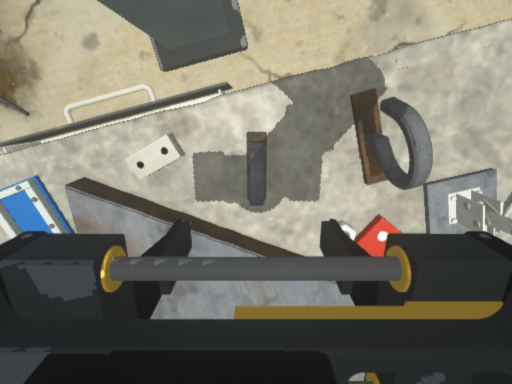

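The wrist picture shows the small bow centred at (257,180), aligned with the finger gap, and the large hook well clear at (390,140). The measured bow centre agrees with the TCP to about 2 mm, so I'm descending and gripping.

Emit:
play_rows:
  motion:
    - [[-1, 0, 0.01, 0.4, 0], [-1, 0, 0.01, 0.8, 0], [-1, 0, 0.01, 1, 0], [-1, 0, 0.01, 1, 0]]

```text
t: 4.15
eef_pos: [0.4723, 0.1356, 0.1181]
ee_rot: [-0.379, -3.112, 0.008]
ft_force: [-0.5, -0.2, 0.7]
width: 0.0871
finger_force: 0.0
```

Emit:
play_rows:
  motion:
    - [[-1, 0, 0, 0.15, 0], [-1, 0, 0, 0.28, 0], [-1, 0, 0, 0.28, 0], [1, 0, 0, 0.28, 0], [1, 0, 0, 0.28, 0], [1, 0, 0, 0.28, 0], [1, 0, 0, 0.28, 0], [1, 0, 0, 0.28, 0], [1, 0, 0, 0.28, 0], [1, 0, 0, 0.28, 0], [1, 0, 0, 0.28, 0], [1, 0, 0, 0.28, 0]]
  newtons: 40

```text
t: 5.35
eef_pos: [0.4745, 0.1374, 0.0876]
ee_rot: [-0.379, -3.119, 0.0]
ft_force: [0.6, -0.2, 0.4]
width: 0.0232
finger_force: 0.0
```

Emit:
play_rows:
  motion:
    - [[1, 0, 0, 0, 0], [1, 0, 0, 0, 0], [1, 0, 0, 0, 0], [1, 0, 0, 0, 0], [1, 0, 0, -0.1, 0], [1, 0, 0, -0.3, 0], [1, 0, 0, -0.6, 0], [1, 0, 0, -0.9, 0], [1, 0, 0, -1, 0], [1, 0, 0, -1, 0], [1, 0, 0, -1, 0]]

```text
t: 6.45
eef_pos: [0.4731, 0.1369, 0.2055]
ee_rot: [-0.38, -3.115, 0.002]
ft_force: [-0.8, 0.7, -4.7]
width: 0.0166
finger_force: 40.0
```

Grip is firm at 40 N with the load lifted. I'm moving most of the way to the fixture and turning there, then taking a closer look.

Emit:
play_rows:
  motion:
    - [[1, -0.04, -0.15, 0, 0], [1, -0.12, -0.4, 0, 0], [1, -0.2, -0.67, 0, 0], [1, -0.27, -0.88, 0, 0], [1, -0.29, -0.95, 0, 0], [1, -0.29, -0.95, 0, 0]]

```text
t: 7.05
eef_pos: [0.4798, 0.0173, 0.2055]
ee_rot: [-0.383, -3.114, 0.002]
ft_force: [-0.2, 0.4, -4.0]
width: 0.0165
finger_force: 40.0
```

Emit:
play_rows:
  motion:
    - [[1, -0.04, -0.15, 0, -0.02], [1, -0.12, -0.4, 0, -0.05], [1, -0.2, -0.67, 0, -0.08], [1, -0.27, -0.88, 0, -0.113], [1, -0.29, -0.95, 0, -0.113], [1, -0.29, -0.95, 0, -0.113], [1, -0.29, -0.95, 0, -0.113], [1, -0.29, -0.95, 0, -0.113]]

```text
t: 7.85
eef_pos: [0.4874, -0.0995, 0.2074]
ee_rot: [0.179, -3.136, -0.0]
ft_force: [-0.7, -0.4, -3.1]
width: 0.0167
finger_force: 40.0
```

Run:
```python
from w import *
o=get_obs(); M=R.from_rotvec(o['ee_rot']).as_matrix()
im,d,P=wrist('w2'); X,Y,Z=np.moveaxis(P,-1,0); hsv=cv2.cvtColor(im,cv2.COLOR_RGB2HSV)
n=(np.hypot(X-.49,Y+.218)<.13)&(d>0)
b=n&(Z<.05)&(hsv[...,0]>95)&(hsv[...,0]<130)&(hsv[...,1]>120)
f=b&(Z>.004)&(Z<.013)
print('blue floor',f.sum(),rect(P[f][:,:2]),np.median(P[f],0))
m=n&(Z>.016)&(Z<.026); print('strips',m.sum(),rect(P[m][:,:2]))
for r in spot_point('wrist','seat')[:2]: print(r,at(P,d,r['uv']))
print(o['t'],o['eef_pos'],M.round(3).tolist(),o['width'],o['finger_force'])
h=(np.hypot(X-o['eef_pos'][0],Y-o['eef_pos'][1])<.07)&(d>0)&(Z>.1)&(Z<.145); print('foot',h.sum(),h.sum()>20 and (rect(P[h][:,:2]),np.percentile(P[h][:,2],[5,50,95])))
```

```text
blue floor 3968 (array([ 490.1, -215. ]), array([148.,  80.]), 'axis', 7.1) [ 0.48534541 -0.21752969  0.01001561]
strips 3108 (array([ 489.8, -178.2]), array([150., 166.]), 'axis', 92.0)
{'uv': [165.4, 164.1], 'p': 0.69} [ 0.492 -0.219  0.01 ]
7.85 [ 0.48744524 -0.0994836   0.20740468] [[-0.994, -0.114, -0.0], [-0.114, 0.994, 0.0], [0.0, 0.0, -1.0]] 0.01673255227010918 40.00923471882288
foot 966 ((array([ 472.7, -103.3]), array([65., 28.]), 'axis', 6.4), array([0.13025956, 0.13182221, 0.13301145]))
```

View pics/w2.png

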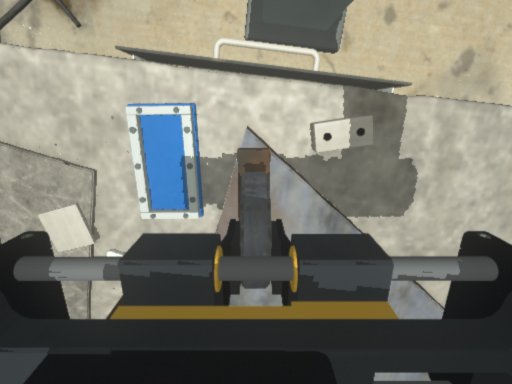

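The wrist picture shows the fixture centred at (165,162) and the hook hanging level, with the near end of its foot at (255,155). Both axes are about 6.5°. I'm shifting over the pocket.

Emit:
play_rows:
  motion:
    - [[1, 0.02, -0.15, 0, 0], [1, 0.04, -0.4, 0, 0], [1, 0.07, -0.67, 0, 0], [1, 0.09, -0.88, 0, 0], [1, 0.1, -0.97, 0, 0], [1, 0.1, -0.97, 0, 0], [1, 0.1, -0.97, 0.2, 0], [1, 0.1, -0.97, 0.4, 0], [1, 0.1, -0.97, 0.58, 0], [1, 0.1, -0.97, 0.58, 0], [1, 0.1, -0.97, 0.58, 0], [1, 0.1, -0.97, 0.58, 0]]

```text
t: 9.15
eef_pos: [0.4899, -0.2173, 0.1396]
ee_rot: [-0.179, 3.133, -0.002]
ft_force: [0.9, -0.0, -4.1]
width: 0.0162
finger_force: 40.0
```

Run:
```python
from w import *
o=get_obs(); e=o['eef_pos']
im,d,P=wrist('w3'); X,Y,Z=np.moveaxis(P,-1,0)
print(o['t'],e,o['ee_rot'],o['finger_force'])
h=(np.hypot(X-e[0],Y-e[1])<.07)&(d>0)&(Z>e[2]-.09)&(Z<e[2]-.068); print('foot',h.sum(),h.sum()>20 and (rect(P[h][:,:2]),np.percentile(P[h][:,2],[5,50,95])))
m=(np.hypot(X-.49,Y+.218)<.1)&(d>0)&(Z>.016)&(Z<.026); print('strips',m.sum(),rect(P[m][:,:2]))
```

```text
9.15 [ 0.48987984 -0.21734546  0.13963132] [-1.78968183e-01  3.13349542e+00 -1.50992074e-03] 40.002113794948855
foot 973 ((array([ 475.4, -221.3]), array([65., 28.]), 'axis', 6.4), array([0.06227832, 0.06395858, 0.06515874]))
strips 3640 (array([ 481.1, -189.2]), array([131., 136.]), 'axis', 96.6)
```

View pics/w3.png

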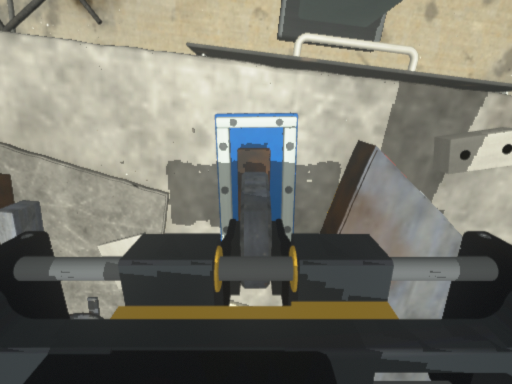

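The wrist picture shows the foot (column 255) centred between the side strips (columns 229–285). The measured offset from the pocket's middle is about 2 mm. I'm lowering to just above the floor.

Emit:
play_rows:
  motion:
    - [[1, 0, 0, 0.1, 0], [1, 0, 0, 0.2, 0], [1, 0, 0, 0.28, 0], [1, 0, 0, 0.32, 0], [1, 0, 0, 0.34, 0], [1, 0, 0, 0.34, 0], [1, 0, 0, 0.34, 0], [1, 0, 0, 0.34, 0]]

```text
t: 10.0
eef_pos: [0.489, -0.2177, 0.0977]
ee_rot: [-0.177, 3.136, -0.0]
ft_force: [0.1, -0.4, -3.9]
width: 0.0162
finger_force: 40.0
```

Emit:
play_rows:
  motion:
    - [[1, 0, 0, 0.01, 0], [1, 0, 0, 0.02, 0], [1, 0, 0, 0.02, 0], [1, 0, 0, 0.02, 0]]

```text
t: 10.4
eef_pos: [0.4889, -0.2179, 0.0956]
ee_rot: [-0.178, 3.136, -0.001]
ft_force: [-1.9, -0.5, 1.3]
width: 0.0164
finger_force: 40.0
```

The vertical force went from -3.9 N to +1.3 N, so the foot is resting on the plate. I'm releasing and retreating upward.

Emit:
play_rows:
  motion:
    - [[0.4, 0, 0, 0, 0], [0, 0, 0, 0, 0], [-0.5, 0, 0, 0, 0], [-1, 0, 0, 0, 0], [-1, 0, 0, 0, 0], [-1, 0, 0, 0, 0], [-1, 0, 0, 0, 0], [-1, 0, 0, 0, 0], [-1, 0, 0, 0, 0], [-1, 0, 0, 0, 0], [-1, 0, 0, -0.1, 0], [-1, 0, 0, -0.3, 0], [-1, 0, 0, -0.6, 0], [-1, 0, 0, -0.9, 0], [-1, 0, 0, -1, 0], [-1, 0, 0, -1, 0], [-1, 0, 0, -1, 0]]

```text
t: 12.1
eef_pos: [0.4879, -0.2173, 0.2142]
ee_rot: [0.176, -3.136, -0.001]
ft_force: [0.2, -0.1, -0.7]
width: 0.0874
finger_force: 0.0
```

Run:
```python
from w import *
o=get_obs(); e=o['eef_pos']
im,d,P=wrist('w4'); X,Y,Z=np.moveaxis(P,-1,0); n=(np.hypot(X-.49,Y+.218)<.07)&(d>0)
print(o['t'],e,o['width'],o['finger_force'])
h=n&(Z>.095)&(Z<.118); print('bow',h.sum(),rect(P[h][:,:2]),np.percentile(P[h][:,2],[50,95]))
hsv=cv2.cvtColor(im,cv2.COLOR_RGB2HSV)
h=n&(Z>.012)&(Z<.026)&(hsv[...,0]<20)&(hsv[...,2]<140); print('foot',h.sum(),rect(P[h][:,:2]),np.median(P[h],0))
```

```text
12.1 [ 0.48791773 -0.21734117  0.21424093] 0.08741759419761412 0.0
bow 939 (array([ 491.4, -219.9]), array([58., 18.]), 'axis', 6.3) [0.10721952 0.11048295]
foot 311 (array([ 490.5, -219.6]), array([97., 26.]), 'axis', 5.8) [ 0.45241062 -0.22108308  0.01998051]
```

View pics/w4.png

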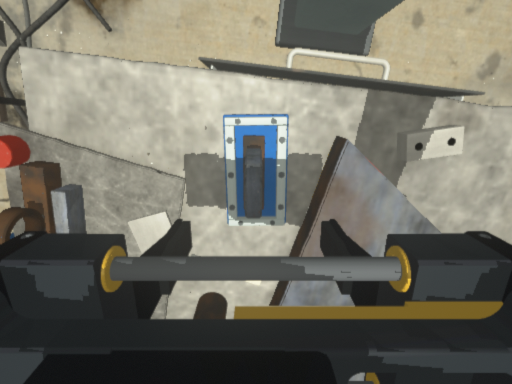

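The hook stands upright in the pocket, with its bow at (254,180) and its foot inside the strips. Its centre is about 2 mm from the pocket's middle, its axis is about 6°, and the gripper is clear. Handing in.

```bash
python3 -c "
from rig import finish_job; print(finish_job())"
```

```text
the job is handed in; nothing more can be done
None
```

The smaller hook was set down and released in the fixture, foot flat and about 2 mm off centre; the arm kept clear of the larger hook, and I handed the job in at about 12 s (no verdict was returned).

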